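Pack the pair of L-plates in the parts tray

ROBOT

A 6-joint arm with a two-finger parallel gripper is mounted at the origin on the work surface. World frame = base frame: x ahead of the robot, y to its left, z up, the work surface at z = 0. Lengths are in mm, angles in rad, forces in N, time in s.
With the tool pointing down it reaches from about 350 to 875 mm from the base axis. Payload 4.2 kg.
Tool frame: the origin (TCP) lies between the finger pads; the fingertips stand 14 mm ahead of it and the grasp point (between the pads) lies 5 mm behind it; z points along the fingers, y is the line along which they close (so a half turn about z gives the same grasp; the last joint's range is limited). The gripper opens to 85 mm and grips with 20 to 120 N. Pads are 22 mm wide; open, the fingers measure 114 mm over their backs; the gripper's body (76 mm by 85 mm) begins 54 mm behind the grasp point. The pads swing forward as they close: fully open they stand 13 mm farther back than shut.
Start: joints at [1.608, 0.385, 0.008, 0, -1.194, -0.259], TCP at [137.46, 609.675, 245.312] pointing down, gripper open.
Joint ranges: [-3.14, 3.14], [-1.21, 2.06], [-1.07, 1.41], [-3.16, 2.05], [-2.99, -0.16], [-3.1, 3.1]. Speed limits (rad/s): [2.79, 2.79, 3.14, 3.14, 3.14, 3.14].

INTERFACE

Orientations are given as a unit quaternion [x, y, z, w].
In Python, from bench import * gives the robot as it stands.
- The arm moves only by the tool carry_out, never from a script. Its argument "motion" is a list of rows, each a list of 7 numbers: the turn, a rotation vector about the tool's x, y, z in rad, then the shift along the tool's x, y, z in mm, then the opening, from -1 (shut) to 1 (fully open), so that 0 is half open. A call has 1 to 5 rows; each row is the pose to reach, as a shift and turn from the pose commanded when the call began, along the tool's axes at that moment; what a row does not reach only later rows make up. A row lasts 1/8 s, in which the tool goes at most 62.5 mm and 10.7 degrees, less where a joint would pass 70% of its speed; a pose out of reach is approached as far as the arm can. A call with a gripper value outside its range is refused whole. The fingers move at their own pace and stop on an object; the grip force is fixed at half the most. Time passes only in rows, so rows that repeat a pose let the fingers close. It gives the time, the measured TCP pose, the force, the opening and the grip force at its end, in the units of the state.
- read_state(): the state, without advancing time (a new reading comes with each control period).
- get_image(name): name is "scene" or "top" or "wrist"; returns a dict with "color" (400x640x3 uint8, blue, green, red), "mtx" (3x3 intrinsics, pixels), "position" and "orientation" of the camera in the world. Camera axes: x right, y down, z forward; pixel columns grow to the right and rows downward; lengths in mm; the calibration is good to about 2 mm. A picture is of the moment at which its call begins. There is no depth.
- job_done(): hands the job in; it is judged then, once.
The state is a dict: "clock": time; "joints": joint angles; "joint_vel": joint speeds; "joint_efforts": joint torques, N m; "position": TCP position; "ee_rot": TCP orientation; "contact_force": force on the tool from outside, world axes, zero at the start; "wrist_torque": the same for the moment, N m; "gripper_width": finger opening in mm; "grasp_force": force on a finger pad.
Only numpy, scipy, OpenCV 4.12 (cv2) and the standard library are available. Lean on these libraries where they do the work, as an engineer would, in place of code of your own. Each camera call takes 0.05 s, during which the arm holds its last target. There are 200 camera calls.

TASK

Two of the steel shelving plates on the bench are L-shaped. Pack both into the shallow rectangular tray, rib up and turned so that they interlock and fill it, each lying flat on the tray's floor inside its walls.

Things in the scene. Friction and masses are not known exactly. Their poses are not given: they have to be found in the camera images.
- tray: Shallow steel tray, dark floor, grey walls, fixed to the bench; inside 210 mm (its x) by 120 mm (its y). Floor 3 mm thick, walls 4 mm thick, 12 mm high overall. Origin: centre of the underside; z up. Holds just the two L-plates, legs along its long sides, one a half turn from the other, with gaps of about 10 mm. A T-plate, a straight plate and a tape roll lie nearby and stay out of it.
- plate_a: One of two identical L-shaped steel plates, 5 mm thick, about 0.36 kg, rib up. Leg x -56 to 79, y -34 to 11 mm; foot x -56 to -11, y 11 to 56 mm. Upright rib to pinch from above: 40 mm long (x), 8 mm thick (y), from the plate to 40 mm above its underside, centred on the origin. Origin: on the underside below the rib's middle, at the centre of mass; z up. Starts flat on the bench at any yaw.
- plate_b: One of two identical L-shaped steel plates, 5 mm thick, about 0.36 kg, rib up. Leg x -56 to 79, y -34 to 11 mm; foot x -56 to -11, y 11 to 56 mm. Upright rib to pinch from above: 40 mm long (x), 8 mm thick (y), from the plate to 40 mm above its underside, centred on the origin. Origin: on the underside below the rib's middle, at the centre of mass; z up. Starts flat on the bench at any yaw.
There are look-alikes about, which are no part of the job. What is shaped like the plate_a but black or turquoise is not meant.

How it is judged:
By the outcome, as a careful person would: the job done as asked, in the order asked, and still so for the second after the job is handed in, with the robot touching nothing.
It also fails if it takes over 64 s, if anything falls off the work surface, if the arm or the gripper's body presses on something with over 40 N, if the wrist force passes 120 N, or if a joint passes its speed limit or range.

## Working session

There is one attempt and no reset: what is moved stays moved. The work goes in short steps, Python scripts to look and compute and a tool call to move; the robot and the scene stay as the last step left them, time stands still between calls to the robot, and variables do not carry over. Pictures are saved under pics/ and viewed, at most 10 in all, crops included, and the job is handed in when it is done.

Besides the shell and the picture viewer there is one more tool, called after ">>>" as name([rows], argument=value, ...), one row to a line, values as JSON. carry_out: Moves the arm, as the interface text tells. Its arguments: {"type":"object","properties":{"motion":{"type":"array"}},"required":["motion"]}

```bash
mkdir -p pics; ls
python3 - <<'E'
from bench import *
import cv2
for n in("top","scene"):
    g=get_image(n); cv2.imwrite(f"pics/{n}0.png",g["color"]); print(n,g["mtx"],g["position"],g["orientation"])
s=read_state();print(s)
E
```

```text
pics
top [[494.15895298   0.         315.80355917]
 [  0.         494.15895298 202.82286568]
 [  0.           0.           1.        ]] [ 296.97666093 -209.87823031 1694.33317865] [ 0.71594296 -0.69608542  0.03330174 -0.04221089]
scene [[469.20727762   0.         321.56480118]
 [  0.         469.20727762 193.62983337]
 [  0.           0.           1.        ]] [ 875.69194516 -763.10307319 1083.16269419] [ 0.90842898  0.30074217 -0.09304563 -0.27505172]
{'clock': 0.1, 'joints': array([ 1.60761205e+00,  3.85463275e-01,  6.75031926e-03, -4.40533590e-04,
       -1.19401287e+00, -2.58561831e-01]), 'joint_vel': array([-0.00146298, -0.00389241,  0.00329562,  0.0003221 ,  0.00114249,
        0.00060775]), 'joint_efforts': array([-4.63018459e-04, -3.93318522e+01,  1.88931853e+01,  4.19790477e+00,
       -2.52208127e-03,  9.16974017e-07]), 'position': array([137.35367759, 609.20268622, 244.33526036]), 'ee_rot': array([ 9.93850401e-01, -1.10726726e-01, -6.05430770e-05,  9.84376616e-04]), 'contact_force': array([-0.48572489,  0.20753688,  0.43086034]), 'wrist_torque': array([-0.03203305, -0.03964361, -0.0077398 ]), 'grasp_force': 0.0, 'gripper_width': 85.47227970397395}
```

View pics/top0.png

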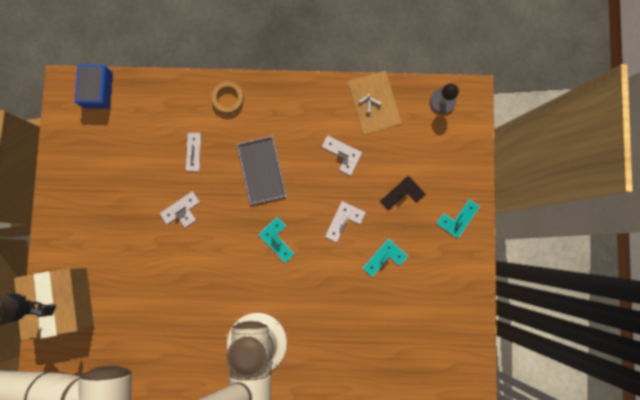

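View pics/scene0.png

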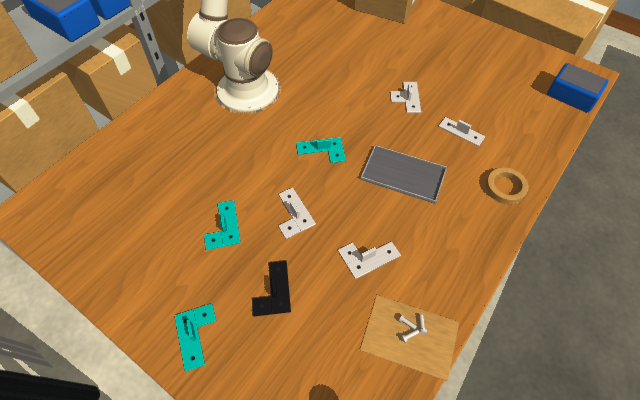

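The top view shows white/grey L-plates at (343,153) and (345,220), and the tray at (262,171). Things that could be mistaken for an L-plate are the white T (180,210), the white straight plate (193,151), the black L (403,193), and the turquoise Ls (277,240), (386,257) and (459,219). I choose the two light L-plates. Next I'll fit their poses from both cameras.

```bash
cat > h.py <<'E'
from bench import *
import cv2, numpy as np
from scipy.optimize import minimize
from scipy.spatial.transform import Rotation as R
L=np.array([[-56,-34],[79,-34],[79,11],[-11,11],[-11,56],[-56,56]],float)
RIB=np.array([[-20,-4],[20,-4],[20,4],[-20,4]],float)
def proj(g,P):
    c=R.from_quat(g["orientation"]).inv().apply(np.asarray(P,float)-g["position"])
    p=c@g["mtx"].T; return p[:,:2]/p[:,2:]
def ground(g,uv,z):
    uv=np.atleast_2d(uv); d=R.from_quat(g["orientation"]).apply(np.c_[uv,np.ones(len(uv))]@np.linalg.inv(g["mtx"]).T)
    return g["position"]+d*((z-g["position"][2])/d[:,2])[:,None]
def at(poly,p,z):
    c,s=np.cos(p[2]),np.sin(p[2]); return np.c_[poly@np.array([[c,s],[-s,c]])+p[:2],np.full(len(poly),z)]
S=4
def render(g,parts,p,shape):
    """parts: (polygon, z0, z1) prisms; soft silhouette at 1/S px"""
    m=np.zeros((shape[0]*S,shape[1]*S),np.uint8)
    f=lambda q:np.round(((q+.5)*S-.5)*16).astype(np.int32)
    for poly,z0,z1 in parts:
        b,t=proj(g,at(poly,p,z0)),proj(g,at(poly,p,z1)); n=len(poly)
        for q in [t]+[np.array([b[i],b[(i+1)%n],t[(i+1)%n],t[i]]) for i in range(n)]:
            cv2.fillPoly(m,[f(q)],1,shift=4)
    return m
def white(img):
    h=cv2.cvtColor(img,cv2.COLOR_BGR2HSV); return ((h[...,1]<60)&(h[...,2]>120)).astype(np.uint8)
PL=lambda z:[(L,z,z+5),(RIB,z+5,z+40)]
def fit(views,parts,p0,yaws):
    """views: (g,mask 0/1); best pose by silhouette overlap"""
    M=[]
    for g,m in views:
        q=proj(g,at(L*2,p0,0)); M.append((g,cv2.resize(m*255,None,fx=S,fy=S,interpolation=cv2.INTER_CUBIC)>127))
    def cost(p):
        e=0
        for g,m in M:
            r=render(g,parts,p,(400,640))>0; e+=1-(r&m).sum()/max(1,(r|m).sum())
        return e/len(M)
    best=None
    for y in yaws:
        x=np.array([p0[0],p0[1],y]); 
        sim=x+np.array([[0,0,0],[12,0,.1],[0,12,-.1],[-6,-6,.25]])
        r=minimize(cost,x,method="Nelder-Mead",options=dict(initial_simplex=sim,maxiter=110,xatol=.05,fatol=1e-4))
        if best is None or r.fun<best.fun: best=r
    return best.x,best.fun
def blob(m,uv):
    n,l=cv2.connectedComponents(m); ys,xs=np.nonzero(m); i=np.argmin((xs-uv[0])**2+(ys-uv[1])**2)
    return (l==l[ys[i],xs[i]]).astype(np.uint8)
def over(g,items,name,crop=None,k=1):
    im=cv2.resize(g["color"],None,fx=k,fy=k,interpolation=cv2.INTER_CUBIC)
    for poly,p,z,c in items: cv2.polylines(im,[np.round(proj(g,at(poly,p,z))*k).astype(int)],True,c,1)
    if crop: im=im[crop[1]*k:crop[3]*k,crop[0]*k:crop[2]*k]
    cv2.imwrite(f"pics/{name}.png",im)
E
cat > m1.py <<'E'
from h import *
t=get_image("top"); s=get_image("scene"); it=[]
wt,ws=white(t["color"]),white(s["color"])
for n,ut,us in (("A",(343,153),(368,262)),("B",(345,220),(296,215))):
    bt,bs=blob(wt,ut),blob(ws,us)
    p0=np.r_[ground(t,ut,5)[0,:2],0]
    p,f=fit([(t,bt),(s,bs)],PL(0),p0,np.arange(6)*np.pi/3)
    pt,ft=fit([(t,bt)],PL(0),p,[p[2]]); ps,fs=fit([(s,bs)],PL(0),p,[p[2]])
    print(n,bt.sum(),bs.sum(),p.round(3),round(f,3),"top",pt.round(3),round(ft,3),"scene",ps.round(3),round(fs,3)); it+=[(L,p,5,(0,0,255)),(RIB,p,40,(255,0,0))]
# tray
O=np.array([[-109,-64],[109,-64],[109,64],[-109,64]],float)
V=[]
for g,uv in((t,(262,171)),(s,(404,172))):
    h=cv2.cvtColor(g["color"],cv2.COLOR_BGR2HSV); m=(h[...,1]<90).astype(np.uint8); V.append((g,blob(m,uv)))
p0=np.r_[ground(t,(262,171),6)[0,:2],0]
for v in (V,V[:1],V[1:]):
    p,f=fit(v,[(O,0,12)],p0,[0,.3,-.3]); print("tray",[x[1].sum() for x in v],p.round(3),round(f,3))
p,f=fit(V,[(O,0,12)],p0,[0,.3,-.3])
it+=[(O,p,12,(0,255,0))]
over(t,it,"o_t",(220,110,400,260),4); over(s,it,"o_s",(250,130,450,280),4)
a=cv2.imread("pics/o_t.png");b=cv2.imread("pics/o_s.png");b=cv2.resize(b,(600,450));a=cv2.resize(a,None,fx=.7,fy=.7)
c=np.zeros((600,800,3),np.uint8);c[:300,:400]=cv2.resize(cv2.imread("pics/o_t.png"),(400,300));c[300:,:400]=cv2.resize(cv2.imread("pics/o_s.png"),(400,300))
over(t,[],"tmp",(315,125,375,245),4);x=cv2.imread("pics/tmp.png");c[:480,400:640]=x
cv2.imwrite("pics/c1.png",c)
E
time python3 m1.py
```

```text
A 597 1094 [ 651.534 -274.691    1.134] 0.131 top [ 652.103 -275.478    1.127] 0.127 scene [ 650.713 -274.402    1.135] 0.118
B 665 832 [ 421.843 -281.329    2.724] 0.124 top [ 422.355 -281.684    2.731] 0.063 scene [ 420.773 -280.03     2.731] 0.179
tray [np.uint64(2307), np.uint64(2981)] [5.86788e+02 7.85900e+00 2.59000e-01] 0.025
tray [np.uint64(2307)] [5.8657e+02 6.5380e+00 2.5500e-01] 0.026
tray [np.uint64(2981)] [5.86163e+02 8.14300e+00 2.56000e-01] 0.018
real	0m15.591s
user	0m12.982s
sys	0m2.666s
```

View pics/c1.png

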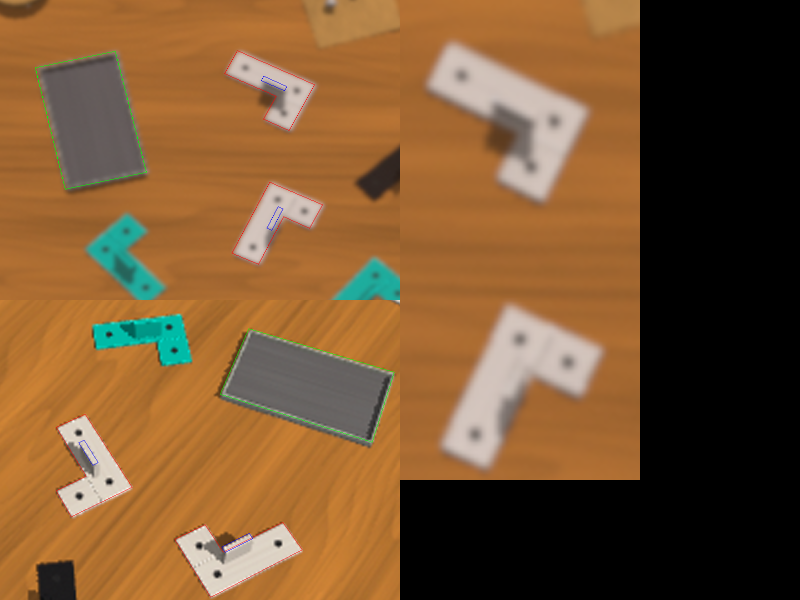

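The close crop confirms both are light L-plates (foot plus leg), and the fits line up in both views. I'll write the move planner and head for plate A.

```bash
cat > go.py <<'E'
import sys
from h import *
def plan(x,y,z,yaw):
    s=read_state(); q=R.from_quat(s["ee_rot"]); M=q.as_matrix()
    T=R.from_matrix(np.c_[[np.cos(yaw),np.sin(yaw),0],[np.sin(yaw),-np.cos(yaw),0],[0,0,-1]])
    d=q.inv().apply(np.array([x,y,z])-s["position"]); r=(q.inv()*T).as_rotvec()
    yn=np.arctan2(M[1,0],M[0,0])
    print("pos",s["position"].round(1),"yaw",yn.round(3),"J",s["joints"].round(2),"t",s["clock"].round(2),"w",round(s["gripper_width"],1),"F",s["contact_force"].round(1))
    print("turn",r.round(3),"shift",d.round(1),"rows",np.ceil(max(np.linalg.norm(d)/62,np.linalg.norm(r)/.186)))
if __name__=="__main__": plan(*map(float,sys.argv[1:5]))
E
python3 go.py 651 -275 200 -2.007
```

```text
Traceback (most recent call last):
  File "go.py", line 10, in <module>
    if __name__=="__main__": plan(*map(float,sys.argv[1:5]))
                             ~~~~^^^^^^^^^^^^^^^^^^^^^^^^^^^
  File "go.py", line 8, in plan
    print("pos",s["position"].round(1),"yaw",yn.round(3),"J",s["joints"].round(2),"t",s["clock"].round(2),"w",round(s["gripper_width"],1),"F",s["contact_force"].round(1))
                                                                                      ^^^^^^^^^^^^^^^^
AttributeError: 'float' object has no attribute 'round'
```

```bash
sed -i 's/s\["clock"\].round(2)/round(s["clock"],2)/' go.py; python3 go.py 651 -275 200 -2.007
```

```text
pos [137.4 609.4 244.7] yaw -0.222 J [ 1.61  0.39  0.01 -0.   -1.19 -0.26] t 0.2 w 85.8 F [0.2 0.7 0.6]
turn [ 1.000e-03 -1.000e-03  1.785e+00] shift [695.6 749.7  45.7] rows 17.0
```

>>> carry_out([
  [0, 0, 0, 41, 44, 0, 1],
  [0, 0, 0, 82, 88, 0, 1],
  [0, 0, 0, 123, 132, 0, 1],
  [0, 0, 0, 164, 176, 0, 1],
  [0, 0, 0, 205, 220, 0, 1],
])

```text
clock: 0.82
position: [289.6, 348.1, 245.4]
ee_rot: [0.994, -0.11, 0.0, -0.0]
contact_force: [1.0, 0.0, 0.7]
gripper_width: 85.6
grasp_force: 0.0
```

>>> carry_out([
  [0, 0, 0, 41, 44, 0, 1],
  [0, 0, 0, 82, 88, 0, 1],
  [0, 0, 0, 123, 132, 0, 1],
  [0, 0, 0, 164, 176, 0, 1],
  [0, 0, 0, 205, 220, 0, 1],
])

```text
clock: 1.45
position: [441.3, 88.5, 245.6]
ee_rot: [0.994, -0.111, 0.0, -0.0]
contact_force: [1.3, 0.7, 0.6]
gripper_width: 85.3
grasp_force: 0.0
```

>>> carry_out([
  [0, 0, 0.18, 41, 44, 0, 1],
  [0, 0, 0.36, 82, 88, 0, 1],
  [0, 0, 0.54, 123, 132, 0, 1],
  [0, 0, 0.72, 164, 176, 0, 1],
  [0, 0, 0.9, 205, 220, 0, 1],
])

```text
clock: 2.08
position: [593.0, -171.3, 245.1]
ee_rot: [0.845, -0.535, -0.0, -0.0]
contact_force: [1.0, 0.9, 0.4]
gripper_width: 85.2
grasp_force: 0.0
```

```bash
python3 go.py 651 -275 200 -2.007
```

```text
pos [ 593.  -171.3  245.1] yaw -1.128 J [-0.02  0.37 -0.01 -0.   -1.19  0.46] t 2.08 w 85.2 F [1.  0.9 0.4]
turn [0.    0.    0.879] shift [118.5  -8.   45.1] rows 5.0
```

>>> carry_out([
  [0, 0, 0.18, 24, -2, 9, 1],
  [0, 0, 0.36, 48, -4, 18, 1],
  [0, 0, 0.54, 72, -5, 27, 1],
  [0, 0, 0.71, 96, -7, 36, 1],
  [0, 0, 0.88, 118, -8, 45, 1],
])

```text
clock: 2.7
position: [650.9, -273.0, 199.5]
ee_rot: [-0.537, 0.844, 0.0, -0.0]
contact_force: [0.4, 0.4, 0.3]
gripper_width: 85.4
grasp_force: 0.0
```

```bash
cat > w.py <<'E'
import sys
from h import *
name,x,y,yaw=sys.argv[1],*map(float,sys.argv[2:5]); z=float(sys.argv[5]) if len(sys.argv)>5 else 0
g=get_image("wrist"); p=np.array([x,y,yaw]); print(g["position"].round(1)); m=white(g["color"])
c=proj(g,at(np.array([[0.,0]]),p,5))[0]; b=blob(m,c)
p2,f=fit([(g,b)],PL(z),p,[yaw]); print(c,"fit",p2.round(3),round(f,3))
over(g,[(L,p2,z+5,(0,0,255)),(RIB,p2,z+40,(255,0,0)),(L,p,z+5,(0,200,0))],name)
E
python3 w.py w1 651.5 -274.7 1.134; python3 go.py 651.5 -274.7 200 -2.007
```

```text
[ 621.3 -337.2  326.7]
[314.91483708 173.47528068] fit [ 652.809 -274.932    1.127] 0.114
pos [ 651.1 -274.9  197.4] yaw -2.013 J [-0.17  0.56  0.17  0.   -1.19 -0.27] t 2.75 w 85.4 F [ 1.9 -1.2 -1.7]
turn [ 0.002 -0.001 -0.006] shift [-0.4 -0.3 -2.6] rows 1.0
```

View pics/w1.png

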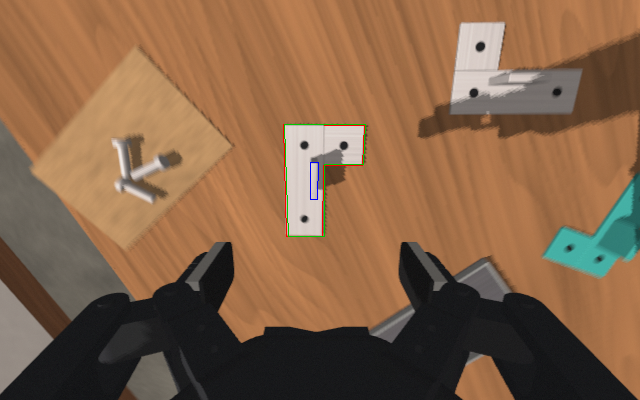

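The wrist view shows plate A at (310,180) lined up between the fingers. The fit agrees with the earlier one to about 1 mm. Going down.

>>> carry_out([
  [0, 0, 0, -0.5, -1, 50, 1],
  [0, 0, 0, -0.5, -1, 100, 1],
  [0, 0, 0, -0.5, -1, 140, 1],
  [0, 0, 0, -0.5, -1, 160, 1],
  [0, 0, 0, -0.5, -1, 172, 1],
])

```text
clock: 3.38
position: [651.9, -272.2, 27.8]
ee_rot: [-0.54, 0.842, -0.0, -0.0]
contact_force: [0.1, -0.4, 0.0]
gripper_width: 85.7
grasp_force: 0.0
```

>>> carry_out([
  [0, 0, 0, 0, 0, 0, -0.4],
  [0, 0, 0, 0, 0, 0, -0.8],
  [0, 0, 0, 0, 0, 0, -1],
  [0, 0, 0, 0, 0, 0, -1],
  [0, 0, 0, 0, 0, 0, -1],
])

```text
clock: 4.0
position: [652.3, -272.4, 29.4]
ee_rot: [-0.54, 0.842, -0.001, 0.001]
contact_force: [-0.6, -0.5, 2.6]
gripper_width: 6.5
grasp_force: 61.1
```

>>> carry_out([
  [0, 0, 0, 0, 0, -5, -1],
  [0, 0, 0, 0, 0, -20, -1],
  [0, 0, 0, 0, 0, -50, -1],
  [0, 0, 0, 0, 0, -80, -1],
  [0, 0, 0, 0, 0, -90, -1],
])

```text
clock: 4.62
position: [652.9, -272.6, 121.4]
ee_rot: [-0.54, 0.842, -0.002, 0.002]
contact_force: [0.1, 0.3, -2.7]
gripper_width: 7.1
grasp_force: 60.3
```

```bash
python3 go.py 552.9 -18 110 -2.882
python3 - <<'E'
from h import *
s=read_state();p=s["position"];M=R.from_quat(s["ee_rot"]).as_matrix();yaw=np.arctan2(M[1,0],M[0,0])+np.pi
g=get_image("wrist");m=white(g["color"]);P=np.array([p[0],p[1],yaw]);z=p[2]-28
b=blob(m,proj(g,at(np.array([[-30.,30]]),P,z+5))[0])
over(g,[(L,P,z+5,(0,200,0))],"w2")
p2,f=fit([(g,b)],PL(z),P,[yaw]);d=R.from_euler("z",-yaw).apply([*(p2-P)[:2],0]);print(P,p2,f,"in plate frame",d,p2[2]-yaw,b.sum())
E
```

```text
pos [ 652.9 -272.6  121.4] yaw -2.002 J [-0.17  0.62  0.08  0.   -1.03 -0.26] t 4.62 w 7.1 F [ 0.1  0.3 -2.7]
turn [-0.004  0.003  0.88 ] shift [-189.5  197.2   10.6] rows 5.0
[ 652.89135922 -272.56431832    1.13999305] [ 652.33875898 -273.67125448    1.13975108] 0.3387216294912798 in plate frame [-1.23656238  0.03985204  0.        ] -0.00024197373764556218 15004
```

View pics/w2.png

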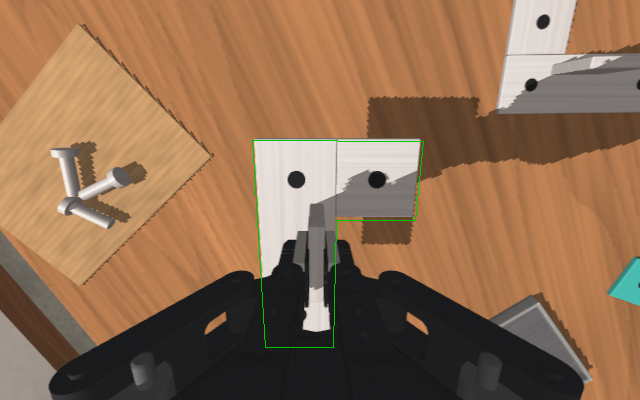

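The carried plate matches its model to within about 1.5 mm (foot edge at rows 140–220). Moving to the tray slot.

>>> carry_out([
  [0, 0, 0.17, -30, 31, 0, -1],
  [0, 0, 0.35, -70, 73, 0, -1],
  [0, 0, 0.53, -112, 117, 2, -1],
  [0, 0, 0.71, -155, 161, 4, -1],
  [0, 0, 0.88, -190, 197, 6, -1],
])

```text
clock: 5.3
position: [550.5, -15.7, 111.4]
ee_rot: [-0.127, 0.992, 0.0, -0.001]
contact_force: [0.8, 1.2, -2.9]
gripper_width: 6.8
grasp_force: 60.2
```

>>> carry_out([
  [0, 0, 0, 0, 0, 0, -1],
  [0, 0, 0, 0, 0, 0, -1],
])

```text
clock: 5.55
position: [552.0, -17.3, 111.9]
ee_rot: [-0.13, 0.991, -0.0, -0.0]
contact_force: [0.3, -1.6, -2.7]
gripper_width: 6.8
grasp_force: 60.3
```

```bash
python3 go.py 554.2 -17.7 60 -2.882
cat > tr.py <<'E'
from h import *
import sys
# tray refined from the wrist view, plus overlay
T=np.array([586.5,7.5,.258]); I=np.array([[-105,-60],[105,-60],[105,60],[-105,60]],float);O=I+np.sign(I)*4
g=get_image("wrist")
s=read_state();p=s["position"];M=R.from_quat(s["ee_rot"]).as_matrix();yaw=np.arctan2(M[1,0],M[0,0])+float(sys.argv[2])
P=np.array([p[0],p[1],yaw]);d=R.from_euler("z",-T[2]).apply([*(P-T)[:2],0]);print("plate(tool) in tray",d.round(1),"yaw",round((yaw-T[2]+np.pi)%(2*np.pi)-np.pi,3))
z=p[2]-29
over(g,[(O,T,12,(0,255,0)),(I,T,12,(0,255,255)),(I,T,3,(255,255,0)),(L,P,z+5,(0,0,255))],sys.argv[1])
E
python3 tr.py w3 3.14159
```

```text
pos [552.  -17.3 111.9] yaw -2.88 J [ 0.26  0.4  -0.35  0.   -0.83 -1.57] t 5.55 w 6.8 F [ 0.3 -1.6 -2.7]
turn [-0.    -0.001  0.002] shift [-2.1 -1.  51.9] rows 1.0
plate(tool) in tray [-39.6 -15.7   0. ] yaw 0.002
```

View pics/w3.png

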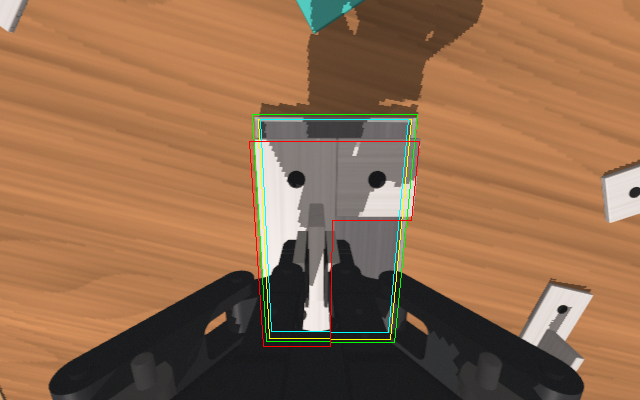

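The plate is over its slot: plate edge at row 140, tray far wall at row 118, and the tray overlay matches. Lowering.

>>> carry_out([
  [0, 0, 0, -2, -0.5, 30, -1],
  [0, 0, 0, -2, -0.5, 55, -1],
  [0, 0, 0, -2, -0.5, 68, -1],
  [0, 0, 0, -2, -0.5, 74, -1],
  [0, 0, 0, -2, -0.5, 77, -1],
])

```text
clock: 6.22
position: [554.8, -17.6, 35.5]
ee_rot: [-0.129, 0.992, -0.0, 0.0]
contact_force: [0.8, -0.8, -2.6]
gripper_width: 7.0
grasp_force: 60.2
```

>>> carry_out([
  [0, 0, 0, 0, 0, 1, -1],
  [0, 0, 0, 0, 0, 2, -1],
  [0, 0, 0, 0, 0, 3, -1],
])

```text
clock: 6.6
position: [554.4, -17.2, 32.7]
ee_rot: [-0.13, 0.992, 0.0, 0.0]
contact_force: [-0.1, 0.4, -2.4]
gripper_width: 6.8
grasp_force: 60.2
```

>>> carry_out([
  [0, 0, 0, 0, 0, 1, -1],
  [0, 0, 0, 0, 0, 1.5, -1],
  [0, 0, 0, 0, 0, 1.5, -1],
])

```text
clock: 6.98
position: [554.4, -17.1, 32.3]
ee_rot: [-0.13, 0.992, -0.0, 0.0]
contact_force: [-3.5, 1.2, 5.5]
gripper_width: 6.9
grasp_force: 61.7
```

Contact with the floor. Releasing and going back up.

>>> carry_out([
  [0, 0, 0, 0, 0, 0, -0.6],
  [0, 0, 0, 0, 0, 0, -0.4],
  [0, 0, 0, 0, 0, 0, -0.3],
  [0, 0, 0, 0, 0, -10, -0.3],
  [0, 0, 0, 0, 0, -40, -0.3],
])

```text
clock: 7.6
position: [553.2, -17.5, 70.3]
ee_rot: [-0.129, 0.992, -0.0, -0.002]
contact_force: [0.5, -0.7, 0.0]
gripper_width: 30.0
grasp_force: 0.0
```

>>> carry_out([
  [0, 0, 0, 0, 0, -50, 0],
  [0, 0, 0, 0, 0, -100, 0.5],
  [0, 0, 0, 0, 0, -130, 1],
])

```text
clock: 7.98
position: [555.1, -17.2, 204.6]
ee_rot: [-0.13, 0.992, 0.0, 0.003]
contact_force: [0.8, 0.8, 0.0]
gripper_width: 77.0
grasp_force: 0.0
```

```bash
python3 go.py 422 -281.3 200 -0.416
```

```text
pos [555.1 -17.2 204.6] yaw -2.881 J [ 0.26  0.3  -0.23  0.   -1.04 -1.57] t 7.97 w 77.0 F [0.8 0.8 0. ]
turn [-6.000e-03  1.000e-03 -2.465e+00] shift [ 196.6 -221.     3.7] rows 14.0
```

>>> carry_out([
  [0, 0, -0.18, 39, -44, 0, 1],
  [0, 0, -0.36, 78, -88, 0, 1],
  [0, 0, -0.54, 118, -133, 1, 1],
  [0, 0, -0.72, 158, -177, 2, 1],
  [0, 0, -0.9, 196, -221, 3, 1],
])

```text
clock: 8.6
position: [425.7, -273.3, 199.0]
ee_rot: [-0.534, 0.846, -0.001, 0.0]
contact_force: [0.5, 0.1, 0.2]
gripper_width: 85.7
grasp_force: 0.0
```

>>> carry_out([
  [0, 0, -0.18, 0, 0, 0, 1],
  [0, 0, -0.36, 0, 0, 0, 1],
  [0, 0, -0.54, 0, 0, 0, 1],
  [0, 0, -0.72, 0, 0, 0, 1],
  [0, 0, -0.9, 0, 0, 0, 1],
])

```text
clock: 9.22
position: [426.6, -271.8, 198.7]
ee_rot: [0.848, -0.529, 0.0, -0.0]
contact_force: [0.5, 0.6, 0.5]
gripper_width: 85.5
grasp_force: 0.0
```

>>> carry_out([
  [0, 0, -0.18, 0, 0, 0, 1],
  [0, 0, -0.36, 0, 0, 0, 1],
  [0, 0, -0.54, 0, 0, 0, 1],
  [0, 0, -0.66, 0, 0, 0, 1],
  [0, 0, -0.66, 0, 0, 0, 1],
])

```text
clock: 9.85
position: [426.7, -271.8, 198.6]
ee_rot: [0.973, -0.229, 0.0, 0.0]
contact_force: [0.4, 0.0, -0.1]
gripper_width: 85.3
grasp_force: 0.0
```

```bash
python3 w.py w4 422 -281.3 2.726; python3 go.py 422 -281.3 30 -0.416
```

```text
[ 492.  -302.7  325.8]
[326.10310301 175.98920762] fit [ 422.293 -280.202    2.724] 0.086
pos [ 426.7 -271.8  198.5] yaw -0.463 J [-0.25  0.22 -0.35  0.   -1.    1.35] t 9.9 w 85.4 F [ 0.9 -0.4 -0.3]
turn [-0.    -0.001 -0.047] shift [-1.000e-01  1.060e+01  1.685e+02] rows 3.0
```

View pics/w4.png

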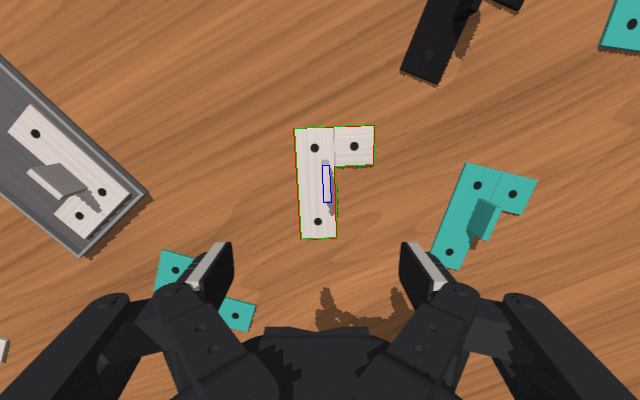

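Plate B is at (318,185) and its fit agrees with the first one. Plate A sits in the tray at the upper left with clear gaps. Going down on B.

>>> carry_out([
  [0, 0, -0.047, 0, 10, 40, 1],
  [0, 0, -0.047, 0, 10, 95, 1],
  [0, 0, -0.047, 0, 10, 140, 1],
  [0, 0, -0.047, 0, 10, 160, 1],
  [0, 0, -0.047, 0, 10, 170, 1],
])

```text
clock: 10.52
position: [421.9, -280.7, 27.0]
ee_rot: [0.978, -0.206, -0.001, -0.0]
contact_force: [0.2, 0.2, 0.8]
gripper_width: 85.3
grasp_force: 0.0
```

>>> carry_out([
  [0, 0, 0, 0, 0, 0, -0.4],
  [0, 0, 0, 0, 0, 0, -0.8],
  [0, 0, 0, 0, 0, 0, -1],
  [0, 0, 0, 0, 0, 0, -1],
  [0, 0, 0, 0, 0, 0, -1],
])

```text
clock: 11.15
position: [422.7, -280.9, 28.8]
ee_rot: [0.979, -0.206, 0.001, 0.0]
contact_force: [-0.4, 0.4, 4.2]
gripper_width: 6.6
grasp_force: 60.0
```

>>> carry_out([
  [0, 0, 0, 0, 0, -5, -1],
  [0, 0, 0, 0, 0, -20, -1],
  [0, 0, 0, 0, 0, -50, -1],
  [0, 0, 0, 0, 0, -80, -1],
  [0, 0, 0, 0, 0, -90, -1],
])

```text
clock: 11.78
position: [423.1, -280.9, 120.1]
ee_rot: [0.979, -0.206, 0.002, 0.0]
contact_force: [0.7, -0.9, -4.8]
gripper_width: 6.9
grasp_force: 58.8
```

```bash
python3 go.py 620.1 33 112 0.259
python3 - <<'E'
from h import *
s=read_state();p=s["position"];M=R.from_quat(s["ee_rot"]).as_matrix();yaw=np.arctan2(M[1,0],M[0,0])+np.pi
g=get_image("wrist");m=white(g["color"]);P=np.array([p[0],p[1],yaw]);z=p[2]-29
b=blob(m,proj(g,at(np.array([[-30.,30]]),P,z+5))[0])
p2,f=fit([(g,b)],PL(z),P,[yaw]);d=R.from_euler("z",-yaw).apply([*(p2-P)[:2],0]);print("in plate frame",d,p2[2]-yaw,f)
# plate A in the tray, from top and scene
for n in("top","scene"):
    g=get_image(n);w=white(g["color"]);P=np.array([552.9,-18,.259]);b=blob(w,proj(g,at(np.array([[50.,-12]]),P,8))[0])
    q,f=fit([(g,b)],PL(3),P,[.259]);print(n,"A",q.round(3),"tray frame",R.from_euler("z",-.258).apply([*(q[:2]-[586.5,7.5]),0]).round(1),round(f,3))
E
```

```text
pos [ 423.1 -280.9  120.1] yaw -0.414 J [-0.27  0.32 -0.45 -0.   -0.8   1.42] t 11.78 w 6.9 F [ 0.7 -0.9 -4.8]
turn [ 0.001 -0.004 -0.673] shift [  54.  -366.7    8.5] rows 6.0
in plate frame [ 0.25494013 -0.77454498  0.        ] 0.0069336352647164645 0.3166165511094061
top A [543.653 -59.298   0.944] tray frame [-58.5 -53.7   0. ] 0.759
scene A [ 5.51714e+02 -1.64710e+01  2.59000e-01] tray frame [-39.8 -14.3   0. ] 0.055
```

>>> carry_out([
  [0, 0, -0.12, 6, -38, 0, -1],
  [0, 0, -0.25, 14, -95, 0, -1],
  [0, 0, -0.38, 23, -152, 0, -1],
  [0, 0, -0.51, 31, -209, 0, -1],
  [0, 0, -0.62, 40, -266, 0, -1],
])

```text
clock: 12.55
position: [565.5, -51.7, 116.0]
ee_rot: [0.995, 0.104, -0.002, -0.0]
contact_force: [1.1, 0.3, -5.0]
gripper_width: 6.9
grasp_force: 59.3
```

```bash
python3 go.py 620.1 33 112 0.259
```

```text
pos [565.5 -51.7 116. ] yaw 0.209 J [ 0.19  0.42 -0.3  -0.   -0.86  1.59] t 12.55 w 6.9 F [ 1.1  0.3 -5. ]
turn [-0.001  0.004 -0.05 ] shift [ 71.  -71.5   3.7] rows 2.0
```

>>> carry_out([
  [0, 0, -0.03, 30, -30, 0, -1],
  [0, 0, -0.05, 60, -60, 0, -1],
  [0, 0, -0.05, 71, -71, 0, -1],
  [0, 0, -0.05, 71, -71, 0, -1],
])

```text
clock: 13.05
position: [620.2, 31.2, 116.0]
ee_rot: [0.992, 0.128, -0.002, 0.0]
contact_force: [-1.6, -1.4, -5.8]
gripper_width: 6.8
grasp_force: 59.3
```

```bash
python3 go.py 620.1 33 32 0.259; python3 tr.py w5 3.14159
```

```text
pos [620.2  31.2 116. ] yaw 0.257 J [ 0.31  0.49 -0.17 -0.   -0.92  1.52] t 13.05 w 6.8 F [-1.6 -1.4 -5.8]
turn [-0.     0.004 -0.002] shift [ 0.7 -1.8 84. ] rows 2.0
plate(tool) in tray [37.9 13.6  0. ] yaw 3.139
```

View pics/w5.png

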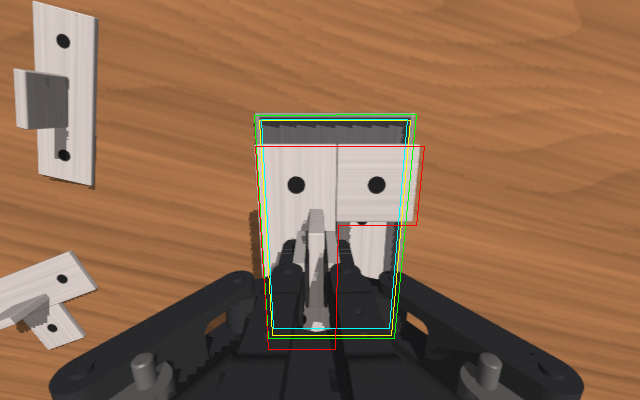

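Plate B is over its slot: foot edge at rows 145–222, tray far wall at row 118, overlay consistent. Lowering.

>>> carry_out([
  [0, 0, 0, 0.7, -1.8, 30, -1],
  [0, 0, 0, 0.7, -1.8, 55, -1],
  [0, 0, 0, 0.7, -1.8, 70, -1],
  [0, 0, 0, 0.7, -1.8, 76, -1],
  [0, 0, 0, 0.7, -1.8, 79, -1],
])

```text
clock: 13.72
position: [621.6, 32.3, 39.3]
ee_rot: [0.992, 0.127, 0.0, 0.0]
contact_force: [0.2, -0.1, -5.0]
gripper_width: 6.7
grasp_force: 59.2
```

>>> carry_out([
  [0, 0, 0, 0, 0, 1, -1],
  [0, 0, 0, 0, 0, 2, -1],
  [0, 0, 0, 0, 0, 3, -1],
])

```text
clock: 14.1
position: [621.4, 32.7, 36.4]
ee_rot: [0.992, 0.128, 0.0, -0.0]
contact_force: [-0.8, 0.4, -4.5]
gripper_width: 6.8
grasp_force: 59.2
```

>>> carry_out([
  [0, 0, 0, 0, 0, 1.5, -1],
  [0, 0, 0, 0, 0, 3, -1],
  [0, 0, 0, 0, 0, 4, -1],
  [0, 0, 0, 0, 0, 4, -1],
])

```text
clock: 14.6
position: [621.2, 32.6, 32.0]
ee_rot: [0.992, 0.128, 0.0, 0.0]
contact_force: [0.5, -0.0, -5.3]
gripper_width: 6.9
grasp_force: 59.4
```

>>> carry_out([
  [0, 0, 0, 0, 0, 0.7, -1],
  [0, 0, 0, 0, 0, 1.4, -1],
  [0, 0, 0, 0, 0, 1.4, -1],
])

```text
clock: 14.98
position: [621.3, 32.6, 31.8]
ee_rot: [0.992, 0.128, 0.0, 0.0]
contact_force: [-3.8, -0.4, 5.3]
gripper_width: 6.4
grasp_force: 60.8
```

Contact with the floor. Releasing, then backing away.

>>> carry_out([
  [0, 0, 0, 0, 0, 0, -0.6],
  [0, 0, 0, 0, 0, 0, -0.4],
  [0, 0, 0, 0, 0, 0, -0.3],
  [0, 0, 0, 0, 0, -10, -0.3],
  [0, 0, 0, 0, 0, -40, -0.3],
])

```text
clock: 15.6
position: [620.2, 32.3, 69.9]
ee_rot: [0.992, 0.127, -0.002, 0.0]
contact_force: [0.6, 0.6, -0.6]
gripper_width: 29.6
grasp_force: 0.0
```

>>> carry_out([
  [0, 0, 0, 0, 0, -50, 0],
  [0, 0, 0, 0, 0, -100, 0.5],
  [0, 0, 0, 0, 0, -150, 1],
  [0, 0, 0, -50, 0, -180, 1],
  [0, 0, 0, -110, 0, -180, 1],
])

```text
clock: 16.23
position: [515.6, 4.9, 253.9]
ee_rot: [0.992, 0.128, 0.004, -0.0]
contact_force: [0.2, 0.5, -0.6]
gripper_width: 85.2
grasp_force: 0.0
```

>>> carry_out([
  [0, 0, 0, 0, 60, 0, 1],
  [0, 0, 0, 0, 120, 0, 1],
  [0, 0, 0, 0, 180, 0, 1],
  [0, 0, 0, 0, 240, 0, 1],
  [0, 0, 0, 0, 240, 0, 1],
])

```text
clock: 16.85
position: [575.6, -231.2, 250.3]
ee_rot: [0.992, 0.125, -0.0, 0.0]
contact_force: [0.3, 0.2, -0.1]
gripper_width: 85.2
grasp_force: 0.0
```

Run:
```python
from h import *
T=np.array([586.5,7.5,.258]);I=np.array([[-105,-60],[105,-60],[105,60],[-105,60]],float)
out=[]
for n in("top","scene"):
    g=get_image(n);w=white(g["color"])
    for k,P in(("A",[552.9,-18,.258]),("B",[620.1,33,.258+np.pi])):
        P=np.array(P);b=w&cv2.dilate((cv2.resize(render(g,PL(3),P,(400,640)),(640,400),interpolation=cv2.INTER_AREA)>0).astype(np.uint8),np.ones((3,3)))
        q,f=fit([(g,b)],PL(3),P,[P[2]]);print(n,k,R.from_euler("z",-T[2]).apply([*(q[:2]-T[:2]),0]).round(1),round(q[2]-P[2],3),round(f,3))
    c=proj(g,[[586,7,5]])[0].astype(int);over(g,[(I,T,12,(0,255,255))],"t",(c[0]-60,c[1]-50,c[0]+60,c[1]+50),5);out.append(cv2.imread("pics/t.png"))
cv2.imwrite("pics/fin.png",cv2.resize(np.hstack(out),(800,333)));s=read_state();print(s["position"],s["clock"])
```

```text
top A [-38. -14.   0.] -0.004 0.151
top B [38.9 15.5  0. ] -0.025 0.159
scene A [-39.6 -13.9   0. ] -0.001 0.086
scene B [39.2 16.3  0. ] -0.004 0.073
[ 575.17039328 -228.11463954  250.6304992 ] 16.95
```

View pics/fin.png

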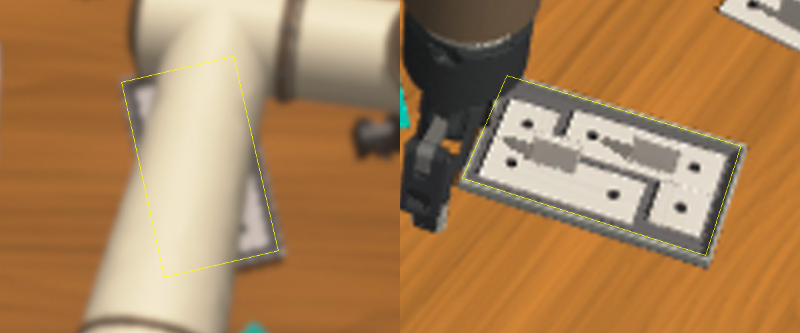

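The scene view (right half, around (605,170)) shows both plates interlocked and flat in the tray, with gaps all round. The arm is clear.

```bash
python3 -c "from bench import *; print(job_done())"
```

```text
the job is handed in; nothing more can be done
None
```

Both light L-plates are in the tray, rib up and interlocked with gaps all round, and the job was handed in at about 17 s with the arm clear of everything; no verdict came back.

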